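# Dial the arrow sign on a metal-tape embosser and press it

## Robot

A 6-joint arm with a two-finger parallel gripper is mounted at the origin on the work surface. World frame = base frame: x ahead of the robot, y to its left, z up, the work surface at z = 0. Lengths are in m, angles in rad, forces in N, time in s.
With the tool pointing down it reaches from about 0.25 to 0.775 m from the base axis. Payload 4 kg.
Tool frame: the origin (TCP) lies midway between the tips of the shut fingers; the grasp point (between the pads) lies bot.pinch_z behind it (bot.pinch_z is the distance from the TCP to the grasp point, in m); z points along the fingers, y is the line along which they close (so a half turn about z gives the same grasp; the last joint's range is limited). The gripper opens to 94 mm and grips with 3 to 60 N. Pads are 16 mm wide; open, the fingers measure 119 mm over their backs; the gripper's body (75 mm by 177 mm) begins 78 mm behind the grasp point.
Start: joints at [-1.241, 0.087, 1.371, -0, 1.684, -0.103], TCP at [0.231, -0.499, 0.176] pointing down, gripper open.
Joint ranges: [-3.1, 3.1], [-0.76, 2.03], [0.27, 2.55], [-1.08, 4.22], [0.17, 2.65], [-2.57, 2.57]. Speed limits (rad/s): [2.79, 2.79, 3.14, 3.14, 3.14, 3.14].

## Interface

Orientations are given as a rotation vector (axis times angle).
In Python, from bench import bot, read_camera, camera_info, job gives the robot as it stands.
- The arm moves only by the tool send_rows, never from a script. Its argument "deltas" is a list of rows, each an object of numbers: "dx", "dy", "dz": the shift along the tool's x, y, z in mm; "rx", "ry", "rz": the turn, a rotation vector about the tool's x, y, z in rad; "jaw": the finger opening in mm, from 0 to 94. A call has 1 to 20 rows; each row is the pose to reach, as a shift and turn from the pose commanded when the call began, along the tool's axes at that moment; what a row does not reach only later rows make up. A row lasts 1/10 s, in which the tool goes at most 50 mm and 8.59 degrees, less where a joint would pass 70% of its speed; a pose out of reach is approached as far as the arm can. A call with a gripper value outside its range is refused whole. The fingers move at their own pace and stop on an object; "newtons" is the grip in N (left out, the last holds). Time passes only in rows, so rows that repeat a pose let the fingers close. It gives the time, the measured TCP pose, the force, the opening and the grip force at its end, in the units of the state.
- bot.state(): the state, without advancing time (a new reading comes with each control period).
- read_camera(name): name is "side" or "top"; returns (picture, depth): 384x512x3 uint8, blue, green, red; 384x512 float32, m along the optical axis (not along the pixel's ray), 0 where there is no reading.
- camera_info(name): a dict with "camera_matrix" (3x3 intrinsics, pixels), "dist" ([k1, k2, p1, p2, k3] as OpenCV has them; the pictures are not rectified), "extrinsics" (4x4, takes a point from world to camera coordinates). Camera axes: x right, y down, z forward; pixel columns grow to the right and rows downward; lengths in m; the calibration is good to about 2 mm. A picture is of the moment at which its call begins. camera_info takes no time and is no camera call.
- job.sign_off(): hands the job in; it is judged then, once.
The state is a dict: "clock": time; "joint_pos": joint angles; "joint_vel": joint speeds; "tau": joint torques, N m; "tcp_pos": TCP position; "ee_rot": TCP orientation; "wrist_force": force on the tool from outside, world axes, zero at the start; "moment": the same for the moment, N m; "width": finger opening in m; "grasp_force": force on a finger pad.
Only numpy, scipy, OpenCV 4.12 (cv2) and the standard library are available. Lean on these libraries where they do the work, as an engineer would, in place of code of your own. Each camera call takes 0.05 s, during which the arm holds its last target. There are 200 camera calls.

## Task

The bench embosser makes shelf labels from metal tape. With a fingertip, flick its sign dial round by the lugs on its edge until the arrow sign has clicked in at the pointer; then push the press handle fully down and let it come back up, so that an arrow is embossed. Do not press the handle while another sign is at the pointer, and do not lift or shove the embosser or disturb the loose things on the bench.

Things in the scene. Friction and masses are not known exactly. Their poses are not given: they have to be found in the camera images.
- embosser: Grey die-cast bench embosser for metal label tape, 4 kg, standing loose on rubber feet; base plate 100 (x) x 290 (y) mm, its top 16 mm above the bench. Origin: centre of its underside, at bench level; z up. The black sign dial lies at its +y end, the press handle reaches out to its -y end; the frame between them is 110 mm high and its jaw covers only the dial's rim beside the pointer.
- dial (a joint): Turn of the sign dial about its upright axis, rad: 0 (or any whole turn) with the arrow at the pointer, growing counter-clockwise seen from above. Turns endlessly both ways and clicks into 12 rest positions, 30 degrees (0.5236 rad) apart; left past half-way it drops into the next one by itself. About 3 N at a lug moves it. Starts 2 to 10 clicks from the arrow.
- press_handle (a joint): Angle of the press handle, rad: 0 up (at rest, a spring holds it there), 0.22 fully down against its stop.
- dial_centre (a point): Centre of the dial's top face, fixed to the embosser (at 0, 100, 76 mm in its frame). The dial is a black disc of 54 mm radius, 14 mm thick (62 to 76 mm above the bench), level, with 12 lugs on its edge, 5 mm wide, as thick as the disc and reaching out to 62 mm radius. The lugs stand half-way between the raised white signs. A turret of 46 mm radius carries the dial.
- dial_edge (a point): Point fixed to the embosser at half the dial's thickness, on the circle of the lugs' tips (62 mm from the axis) at the embosser's +y side, opposite the pointer (at 0, 162, 69 mm in its frame). Here the edge is free on all sides. In each rest position a gap between two lugs, about 24 mm wide and 8 mm deep, is centred here.
- arrow_tip (a point): Tip of the arrow, by far the longest sign on the dial: a white arrow 20 mm long pointing outward, its tip at 38 mm from the dial's axis. Turns with the dial. The other 11 signs are dots, dashes, squares and crosses under 12 mm.
- pointer_tip (a point): Tip of the small steel pointer on the jaw above the dial, fixed to the embosser (at 0, 60, 83 mm in its frame), 40 mm from the dial's axis on the -y side: the sign it points at is the one that will be embossed.
- handle_pad (a point): Where to press: on the top of the handle's black rubber grip (30 mm wide, 100 mm long, reaching about 35 mm farther out and 65 mm farther in), 135 mm from its hinge towards the embosser's -y. About 119 mm above the bench with the handle up; it goes down 30 mm (and 3 mm towards -y) when the handle is fully down, with 6 N at first and 9 N at the end.
- tape_coil: Bystander: coil of aluminium tape lying flat, 70 mm across, 12 mm high; origin under its centre.
- bearing: Bystander: steel ball bearing lying flat, 52 mm across, 15 mm high; origin under its centre.
- marker_pen: Bystander: marker pen lying along its x axis, 130 mm long, 17 mm thick; origin under its middle.
- small_carton: Bystander: closed cardboard carton 75 x 55 x 45 mm; origin under its centre.
- spare_dial: Bystander: spare black dial of the same size lying flat on the bench, 14 mm high, without an arrow; origin under its centre.
- spanner: Bystander: open-ended spanner lying flat; origin under its middle.
- hose_fitting: Bystander: upright brass hose fitting, 32 mm across, 58 mm high; origin under its centre.

How it is judged:
By the outcome, as a careful person would: the job done as asked, in the order asked, and still so for the second after the job is handed in, with the robot touching nothing.
It also fails if it takes over 67 s, if anything falls off the work surface, if the arm or the gripper's body presses on something with over 40 N, if the wrist force passes 120 N, or if a joint passes its speed limit or range.

## Working session

There is one attempt and no reset: what is moved stays moved. The work goes in short steps, Python scripts to look and compute and a tool call to move; the robot and the scene stay as the last step left them, time stands still between calls to the robot, and variables do not carry over. Pictures are saved under pics/ and viewed, at most 10 in all, crops included, and the job is handed in when it is done.

Besides the shell and the picture viewer there is one more tool, called by a JSON object that holds its "op" and its "data". send_rows: Moves the arm, as the interface text tells. Its arguments: {"type":"object","properties":{"deltas":{"type":"array","items":{"type":"object","properties":{"dx":{"type":"number"},"dy":{"type":"number"},"dz":{"type":"number"},"rx":{"type":"number"},"ry":{"type":"number"},"rz":{"type":"number"},"jaw":{"type":"number"}}}},"newtons":{"type":"number"}},"required":["deltas"]}

```bash
mkdir -p pics
cat > h.py <<'E'
import numpy as np, cv2
from bench import bot, read_camera, camera_info, job
def pts(name,dep):
    c=camera_info(name);K=np.array(c["camera_matrix"]);T=np.array(c["extrinsics"])
    h,w=dep.shape;u,v=np.meshgrid(np.arange(w),np.arange(h))
    n=cv2.undistortPoints(np.stack([u.ravel(),v.ravel()],1).astype(float)[:,None],K,np.array(c["dist"],float))[:,0].reshape(h,w,2)
    P=np.dstack([n*dep[...,None],dep])
    return (P-T[:3,3])@T[:3,:3]
def proj(name,p):
    c=camera_info(name);T=np.array(c["extrinsics"])
    return cv2.projectPoints(np.array(p,float).reshape(-1,3),cv2.Rodrigues(T[:3,:3])[0],T[:3,3],np.array(c["camera_matrix"]),np.array(c["dist"],float))[0][:,0]
E
python3 - <<'E'
from h import *
for n in("top","side"):
    im,d=read_camera(n); cv2.imwrite(f"pics/{n}0.png",im); np.savez(f"{n}0.npz",im=im,d=d)
    T=np.array(camera_info(n)["extrinsics"]); print(n,-T[:3,:3].T@T[:3,3])
print(bot.state(),bot.pinch_z)
E
```

```text
top [ 0.37306794 -0.02086521  1.10379672]
side [0.27500233 0.68766615 0.96301729]
{'clock': 0.1, 'joint_pos': array([-1.24111833e+00,  8.78636833e-02,  1.37208097e+00, -7.37238404e-06,
        1.68360742e+00, -1.03154313e-01]), 'joint_vel': array([ 0.00072182, -0.00027043, -0.0018451 ,  0.00028377,  0.00197371,
       -0.00139247]), 'tau': array([ 2.06555567e-03, -3.41252947e+01, -3.03301692e+01,  7.20617222e-02,
        3.04450036e-02, -9.82661572e-05]), 'tcp_pos': array([ 0.23048131, -0.49877281,  0.17514204]), 'ee_rot': array([-3.06640922e+00, -6.74177453e-01,  3.59070150e-04]), 'wrist_force': array([-0.42881546,  1.10723829,  0.84701936]), 'moment': array([-0.04186217, -0.00709071,  0.01242661]), 'grasp_force': 0.0, 'width': 0.09358122662436327} 0.0188
```

View pics/top0.png

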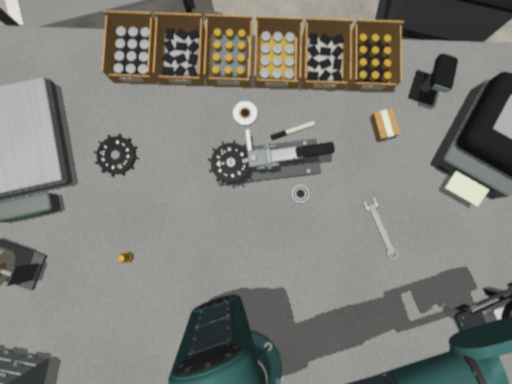

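View pics/side0.png

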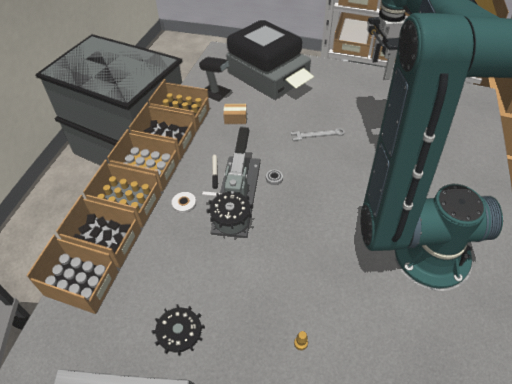

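Run:
```python
from h import *
z=np.load("top0.npz");im,d=z["im"],z["d"];P=pts("top",d)
for uv in [(231,162),(222,162),(333,149),(302,154),(325,149),(245,113),(300,193),(385,125),(293,130),(320,170)]: print(uv,P[uv[1],uv[0]].round(4))
R=P[120:195,195:345].reshape(-1,3)
m=(abs(R[:,2]-.075)<.006)&(np.linalg.norm(R[:,:2]-P[162,231,:2],axis=1)<.075)
c,r=cv2.minEnclosingCircle(R[m][:,:2].astype(np.float32));print("dial",c,r,m.sum(),np.median(R[m][:,2]))
Bp=im[120:195,195:345].reshape(-1,3).max(1)
g=(R[:,2]>.10)&(R[:,2]<.135)&(Bp<60)
print("grip",R[g].mean(0),cv2.minAreaRect(R[g][:,:2].astype(np.float32)),g.sum())
g=(R[:,2]>.011)&(R[:,2]<.021);print("base",cv2.minAreaRect(R[g][:,:2].astype(np.float32)))
a=cv2.resize(im[125:200,195:345],None,fx=5,fy=5,interpolation=cv2.INTER_CUBIC)
cv2.imwrite("pics/a.png",a)
```

```text
(231, 162) [0.5495 0.0476 0.0804]
(222, 162) [0.5495 0.0718 0.0757]
(333, 149) [ 0.5837 -0.2129  0.1248]
(302, 154) [ 0.5708 -0.1358  0.1118]
(325, 149) [ 0.5835 -0.1929  0.1224]
(245, 113) [0.7043 0.0177 0.0112]
(300, 193) [ 0.4794 -0.1434  0.0163]
(385, 125) [ 0.6729 -0.3718  0.0458]
(293, 130) [ 0.6585 -0.1202  0.0143]
(320, 170) [ 0.5464 -0.1987  0.0136]
dial (0.5481682419776917, 0.04163651540875435) 0.06802799552679062 1270 0.07612191449508665
grip [ 0.58160058 -0.16811876  0.1163171 ] ((0.5821031928062439, -0.16845408082008362), (0.028197193518280983, 0.0921204537153244), 8.61489486694336) 386
base ((0.5802612900733948, -0.05631543695926666), (0.28499332070350647, 0.2086704522371292), 89.84708404541016)
```

View pics/a.png

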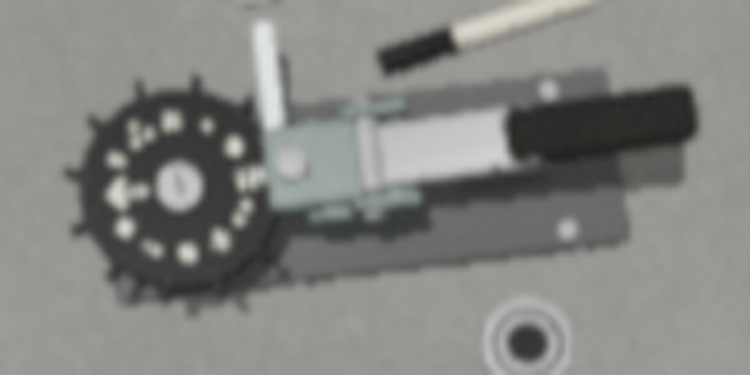

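```bash
cat >> h.py <<'E'
from scipy.spatial.transform import Rotation as Ro
C=np.array([.549,.047]); YAW=8.6
def orb(phi,r,z):  # pose at dial angle phi (deg from dial_edge, ccw): tool y points inward
    a=np.radians(90+YAW+phi); return [*(C+r*np.array([np.cos(a),np.sin(a)])),z,YAW+phi]
def rows(cur,tgts):  # poses x,y,z,yaw(deg of tool x), tool down
    y=np.radians(cur[3]);R=np.array([[np.cos(y),np.sin(y),0],[np.sin(y),-np.cos(y),0],[0,0,-1]])
    for t in tgts:
        v=R.T@(np.array(t[:3])-cur[:3])*1000
        print('{"dx":%.1f,"dy":%.1f,"dz":%.1f,"rz":%.3f},'%(*v,np.radians(cur[3]-t[3])))
def pose():
    s=bot.state();R=Ro.from_rotvec(s["ee_rot"]).as_matrix()
    return [*s["tcp_pos"],np.degrees(np.arctan2(R[1,0],R[0,0]))]
E
python3 - <<'E'
from h import *
c=pose();print(c); rows(c,[[*c[:2],.2,c[3]],orb(-30,.1,.2)])
c=orb(-30,.1,.2);print("down, in"); rows(c,[orb(-30,.1,.061),orb(-30,.0695,.061)])
E
```

```text
[np.float64(0.23048131468355398), np.float64(-0.4987728109681816), np.float64(0.17514204045146717), np.float64(24.799406680535807)]
{"dx":0.0,"dy":0.0,"dz":-24.9,"rz":0.000},
{"dx":590.2,"dy":-431.1,"dz":-24.9,"rz":0.806},
down, in
{"dx":0.0,"dy":0.0,"dz":139.0,"rz":0.000},
{"dx":-0.0,"dy":30.5,"dz":139.0,"rz":0.000},
```

{"op": "send_rows", "data": {"deltas": [{"dz": -25, "jaw": 0}, {"dx": 590, "dy": -431, "dz": -25, "rz": 0.806, "jaw": 0}, {"dx": 590, "dy": -431, "dz": -25, "rz": 0.806, "jaw": 0}, {"dx": 590, "dy": -431, "dz": -25, "rz": 0.806, "jaw": 0}, {"dx": 590, "dy": -431, "dz": -25, "rz": 0.806, "jaw": 0}, {"dx": 590, "dy": -431, "dz": -25, "rz": 0.806, "jaw": 0}, {"dx": 590, "dy": -431, "dz": -25, "rz": 0.806, "jaw": 0}, {"dx": 590, "dy": -431, "dz": -25, "rz": 0.806, "jaw": 0}, {"dx": 590, "dy": -431, "dz": -25, "rz": 0.806, "jaw": 0}, {"dx": 590, "dy": -431, "dz": -25, "rz": 0.806, "jaw": 0}, {"dx": 590, "dy": -431, "dz": -25, "rz": 0.806, "jaw": 0}, {"dx": 590, "dy": -431, "dz": -25, "rz": 0.806, "jaw": 0}, {"dx": 590, "dy": -431, "dz": -25, "rz": 0.806, "jaw": 0}, {"dx": 590, "dy": -431, "dz": -25, "rz": 0.806, "jaw": 0}, {"dx": 590, "dy": -431, "dz": -25, "rz": 0.806, "jaw": 0}, {"dx": 590, "dy": -431, "dz": -25, "rz": 0.806, "jaw": 0}, {"dx": 590, "dy": -431, "dz": -25, "rz": 0.806, "jaw": 0}, {"dx": 590, "dy": -431, "dz": -25, "rz": 0.806, "jaw": 0}, {"dx": 590, "dy": -431, "dz": -25, "rz": 0.806, "jaw": 0}, {"dx": 590, "dy": -431, "dz": -25, "rz": 0.806, "jaw": 0}]}}

```text
schema error: expected keys dx, dy, dz, rx, ry, rz, jaw
```

{"op": "send_rows", "data": {"deltas": [{"dx": 0, "dy": 0, "dz": -25, "rx": 0, "ry": 0, "rz": 0, "jaw": 0}, {"dx": 590, "dy": -431, "dz": -25, "rx": 0, "ry": 0, "rz": 0.806, "jaw": 0}, {"dx": 590, "dy": -431, "dz": -25, "rx": 0, "ry": 0, "rz": 0.806, "jaw": 0}, {"dx": 590, "dy": -431, "dz": -25, "rx": 0, "ry": 0, "rz": 0.806, "jaw": 0}, {"dx": 590, "dy": -431, "dz": -25, "rx": 0, "ry": 0, "rz": 0.806, "jaw": 0}, {"dx": 590, "dy": -431, "dz": -25, "rx": 0, "ry": 0, "rz": 0.806, "jaw": 0}, {"dx": 590, "dy": -431, "dz": -25, "rx": 0, "ry": 0, "rz": 0.806, "jaw": 0}, {"dx": 590, "dy": -431, "dz": -25, "rx": 0, "ry": 0, "rz": 0.806, "jaw": 0}, {"dx": 590, "dy": -431, "dz": -25, "rx": 0, "ry": 0, "rz": 0.806, "jaw": 0}, {"dx": 590, "dy": -431, "dz": -25, "rx": 0, "ry": 0, "rz": 0.806, "jaw": 0}, {"dx": 590, "dy": -431, "dz": -25, "rx": 0, "ry": 0, "rz": 0.806, "jaw": 0}, {"dx": 590, "dy": -431, "dz": -25, "rx": 0, "ry": 0, "rz": 0.806, "jaw": 0}, {"dx": 590, "dy": -431, "dz": -25, "rx": 0, "ry": 0, "rz": 0.806, "jaw": 0}, {"dx": 590, "dy": -431, "dz": -25, "rx": 0, "ry": 0, "rz": 0.806, "jaw": 0}, {"dx": 590, "dy": -431, "dz": -25, "rx": 0, "ry": 0, "rz": 0.806, "jaw": 0}, {"dx": 590, "dy": -431, "dz": -25, "rx": 0, "ry": 0, "rz": 0.806, "jaw": 0}, {"dx": 590, "dy": -431, "dz": -25, "rx": 0, "ry": 0, "rz": 0.806, "jaw": 0}, {"dx": 590, "dy": -431, "dz": -25, "rx": 0, "ry": 0, "rz": 0.806, "jaw": 0}, {"dx": 590, "dy": -431, "dz": -25, "rx": 0, "ry": 0, "rz": 0.806, "jaw": 0}, {"dx": 590, "dy": -431, "dz": -25, "rx": 0, "ry": 0, "rz": 0.806, "jaw": 0}]}}

```text
clock: 2.1
tcp_pos: [0.5852, 0.138, 0.2017]
ee_rot: [3.086, -0.586, 0.001]
wrist_force: [-0.6, -0.1, 0.1]
width: 0.0005
grasp_force: 0.0
```

{"op": "send_rows", "data": {"deltas": [{"dx": 0, "dy": 0, "dz": 50, "rx": 0, "ry": 0, "rz": 0, "jaw": 0}, {"dx": 0, "dy": 0, "dz": 100, "rx": 0, "ry": 0, "rz": 0, "jaw": 0}, {"dx": 0, "dy": 0, "dz": 139, "rx": 0, "ry": 0, "rz": 0, "jaw": 0}, {"dx": 0, "dy": 0, "dz": 139, "rx": 0, "ry": 0, "rz": 0, "jaw": 0}, {"dx": 0, "dy": 0, "dz": 139, "rx": 0, "ry": 0, "rz": 0, "jaw": 0}]}}

```text
clock: 2.6
tcp_pos: [0.5855, 0.1384, 0.063]
ee_rot: [3.087, -0.585, 0.0]
wrist_force: [-0.4, 0.0, 0.8]
width: 0.0004
grasp_force: 0.0
```

Run:
```python
from h import *
print(pose(),orb(-30,.1,.061))
im,d=read_camera("side"); a=im[150:250,160:290]; u,v=proj("side",[*C,.076])[0];print(u,v)
for p in [pose()[:3],[*orb(-30,.062,.069)[:3]],[*orb(0,.062,.069)[:3]],[*orb(30,.062,.069)[:3]]]:
    q=proj("side",p)[0]; cv2.circle(im,tuple(int(round(x)) for x in q),0,(0,0,255),-1)
cv2.imwrite("pics/b.png",cv2.resize(a,None,fx=6,fy=6,interpolation=cv2.INTER_CUBIC))
```

```text
[np.float64(0.5854827017261711), np.float64(0.13843170824984408), np.float64(0.06301292317897814), np.float64(-21.468644238692224)] [np.float64(0.585487678433762), np.float64(0.14010558158625283), 0.061, -21.4]
230.03952138680415 205.58022619196987
```

View pics/b.png

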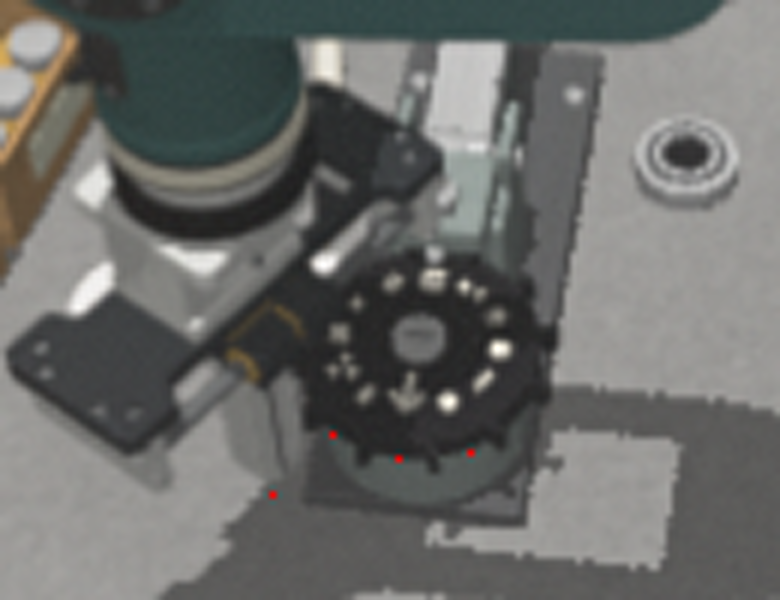

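{"op": "send_rows", "data": {"deltas": [{"dx": 0, "dy": 15, "dz": 1, "rx": 0, "ry": 0, "rz": 0, "jaw": 0}, {"dx": 0, "dy": 25, "dz": 1, "rx": 0, "ry": 0, "rz": 0, "jaw": 0}, {"dx": 0, "dy": 29, "dz": 1, "rx": 0, "ry": 0, "rz": 0, "jaw": 0}, {"dx": 0, "dy": 29, "dz": 1, "rx": 0, "ry": 0, "rz": 0, "jaw": 0}]}}

```text
clock: 3.05
tcp_pos: [0.5753, 0.1115, 0.0623]
ee_rot: [-3.086, 0.585, -0.003]
wrist_force: [-0.5, -0.2, 0.5]
width: 0.0001
grasp_force: 0.0
```

Run:
```python
from h import *
p=pose();print(p,np.hypot(*(np.array(p[:2])-C)))
rows(orb(-30,.0695,.061),[orb(-30+5*i,.0695,.061) for i in range(1,19)])
```

```text
[np.float64(0.5752500184543281), np.float64(0.11145659933850577), np.float64(0.06228268998057718), np.float64(-21.461523651645066)] 0.06959681506460785
{"dx":-6.1,"dy":0.3,"dz":0.0,"rz":-0.087},
{"dx":-12.1,"dy":1.1,"dz":0.0,"rz":-0.175},
{"dx":-18.0,"dy":2.4,"dz":0.0,"rz":-0.262},
{"dx":-23.8,"dy":4.2,"dz":0.0,"rz":-0.349},
{"dx":-29.4,"dy":6.5,"dz":0.0,"rz":-0.436},
{"dx":-34.7,"dy":9.3,"dz":0.0,"rz":-0.524},
{"dx":-39.9,"dy":12.6,"dz":0.0,"rz":-0.611},
{"dx":-44.7,"dy":16.3,"dz":0.0,"rz":-0.698},
{"dx":-49.1,"dy":20.4,"dz":0.0,"rz":-0.785},
{"dx":-53.2,"dy":24.8,"dz":0.0,"rz":-0.873},
{"dx":-56.9,"dy":29.6,"dz":0.0,"rz":-0.960},
{"dx":-60.2,"dy":34.8,"dz":0.0,"rz":-1.047},
{"dx":-63.0,"dy":40.1,"dz":0.0,"rz":-1.134},
{"dx":-65.3,"dy":45.7,"dz":0.0,"rz":-1.222},
{"dx":-67.1,"dy":51.5,"dz":0.0,"rz":-1.309},
{"dx":-68.4,"dy":57.4,"dz":0.0,"rz":-1.396},
{"dx":-69.2,"dy":63.4,"dz":0.0,"rz":-1.484},
{"dx":-69.5,"dy":69.5,"dz":0.0,"rz":-1.571},
```

{"op": "send_rows", "data": {"deltas": [{"dx": -6.1, "dy": 0.3, "dz": 0, "rx": 0, "ry": 0, "rz": -0.087, "jaw": 0}, {"dx": -12.1, "dy": 1.1, "dz": 0, "rx": 0, "ry": 0, "rz": -0.175, "jaw": 0}, {"dx": -18, "dy": 2.4, "dz": 0, "rx": 0, "ry": 0, "rz": -0.262, "jaw": 0}, {"dx": -23.8, "dy": 4.2, "dz": 0, "rx": 0, "ry": 0, "rz": -0.349, "jaw": 0}, {"dx": -29.4, "dy": 6.5, "dz": 0, "rx": 0, "ry": 0, "rz": -0.436, "jaw": 0}, {"dx": -34.7, "dy": 9.3, "dz": 0, "rx": 0, "ry": 0, "rz": -0.524, "jaw": 0}]}}

```text
clock: 3.65
tcp_pos: [0.5392, 0.1167, 0.0614]
ee_rot: [-3.132, -0.243, -0.001]
wrist_force: [1.4, 0.2, 0.3]
width: 0.0006
grasp_force: 0.0
```

Run:
```python
from h import *
p=pose();print(p,np.hypot(*(np.array(p[:2])-C)))
im,d=read_camera("side"); 
for p in [pose()[:3],[*orb(-30,.062,.069)[:3]],[*orb(0,.062,.069)[:3]],[*orb(30,.062,.069)[:3]]]:
    q=proj("side",p)[0]; cv2.circle(im,tuple(int(round(x)) for x in q),0,(0,0,255),-1)
cv2.imwrite("pics/c.png",cv2.resize(im[150:250,160:290],None,fx=6,fy=6,interpolation=cv2.INTER_CUBIC))
rows(orb(0,.0695,.061),[orb(5*i,.0695,.061) for i in range(1,13)]+[orb(60,.1,.061)])
```

```text
[np.float64(0.5391535995298927), np.float64(0.11667712974386345), np.float64(0.06138172699904264), np.float64(8.866001573561366)] 0.07036941105026324
{"dx":-6.1,"dy":0.3,"dz":0.0,"rz":-0.087},
{"dx":-12.1,"dy":1.1,"dz":0.0,"rz":-0.175},
{"dx":-18.0,"dy":2.4,"dz":0.0,"rz":-0.262},
{"dx":-23.8,"dy":4.2,"dz":0.0,"rz":-0.349},
{"dx":-29.4,"dy":6.5,"dz":0.0,"rz":-0.436},
{"dx":-34.8,"dy":9.3,"dz":0.0,"rz":-0.524},
{"dx":-39.9,"dy":12.6,"dz":0.0,"rz":-0.611},
{"dx":-44.7,"dy":16.3,"dz":0.0,"rz":-0.698},
{"dx":-49.1,"dy":20.4,"dz":0.0,"rz":-0.785},
{"dx":-53.2,"dy":24.8,"dz":0.0,"rz":-0.873},
{"dx":-56.9,"dy":29.6,"dz":0.0,"rz":-0.960},
{"dx":-60.2,"dy":34.8,"dz":0.0,"rz":-1.047},
{"dx":-86.6,"dy":19.5,"dz":0.0,"rz":-1.047},
```

View pics/c.png

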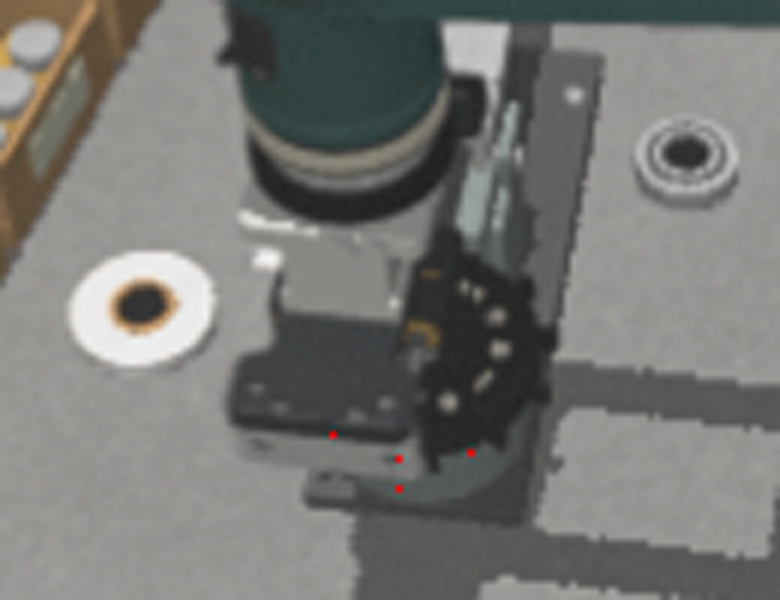

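{"op": "send_rows", "data": {"deltas": [{"dx": 0, "dy": 2, "dz": 0, "rx": 0, "ry": 0, "rz": 0, "jaw": 0}, {"dx": 0, "dy": 4, "dz": 0, "rx": 0, "ry": 0, "rz": 0, "jaw": 0}, {"dx": 0, "dy": 4, "dz": 0, "rx": 0, "ry": 0, "rz": 0, "jaw": 0}]}}

```text
clock: 4.0
tcp_pos: [0.5402, 0.1121, 0.0612]
ee_rot: [3.133, 0.234, 0.001]
wrist_force: [-0.2, 0.0, -0.2]
width: 0.0008
grasp_force: 0.0
```

Run:
```python
from h import *
s=bot.state();print(s["wrist_force"],pose())
im,d=read_camera("top");P=pts("top",d);p=np.array(pose()[:3])
q=np.linalg.norm(P[...,:2]-p[:2],axis=2);m=(q<.05)&(P[...,2]>.05)&(P[...,2]<.1);print(m.sum())
im,d=read_camera("side");P=pts("side",d)
r=(P-[*C,0]);a=np.radians(YAW);ex=r[...,0]*np.cos(a)+r[...,1]*np.sin(a);ey=-r[...,0]*np.sin(a)+r[...,1]*np.cos(a)
m=(abs(ex)<.03)&(ey>.04)&(ey<.12)&(P[...,2]>.055)&(P[...,2]<.1)
for v,u in np.argwhere(m)[::3]: print(u,v,(1000*np.array([ex[v,u],ey[v,u],P[v,u,2]])).round(),im[v,u])
```

```text
[-0.19632092  0.0041582  -0.18563039] [np.float64(0.540243875445305), np.float64(0.11213374186165861), np.float64(0.06124552093464384), np.float64(8.560687456670989)]
123
232 218 [-13.  42.  79.] [45 42 44]
232 219 [-13.  43.  77.] [40 39 40]
235 219 [-20.  40.  74.] [46 44 46]
238 219 [-28.  40.  75.] [42 42 42]
232 220 [-14.  48.  79.] [43 43 42]
235 220 [-21.  44.  74.] [41 42 41]
238 220 [-29.  45.  77.] [41 42 42]
233 221 [-16.  47.  73.] [41 42 41]
236 221 [-24.  46.  74.] [43 44 45]
231 222 [-11.  50.  73.] [49 48 49]
234 222 [-20.  52.  77.] [42 39 41]
237 222 [-27.  48.  73.] [43 42 43]
232 223 [-15.  55.  76.] [41 40 41]
235 223 [-22.  51.  71.] [41 42 40]
238 223 [-29.  49.  70.] [42 40 41]
233 224 [-17.  54.  71.] [40 40 40]
236 224 [-24.  51.  67.] [42 43 41]
231 225 [-14.  64.  79.] [59 59 59]
234 225 [-19.  55.  67.] [48 48 48]
232 226 [-17.  65.  77.] [44 46 47]
231 227 [-13.  63.  69.] [61 63 61]
232 228 [-16.  64.  66.] [49 50 48]
```

{"op": "send_rows", "data": {"deltas": [{"dx": 0, "dy": 2, "dz": 0, "rx": 0, "ry": 0, "rz": 0, "jaw": 0}, {"dx": 0, "dy": 4, "dz": 0, "rx": 0, "ry": 0, "rz": 0, "jaw": 0}, {"dx": 0, "dy": 4, "dz": 0, "rx": 0, "ry": 0, "rz": 0, "jaw": 0}]}}

```text
clock: 4.4
tcp_pos: [0.5405, 0.1082, 0.0611]
ee_rot: [3.133, 0.236, -0.0]
wrist_force: [0.6, 0.1, 0.1]
width: 0.0005
grasp_force: 0.0
```

{"op": "send_rows", "data": {"deltas": [{"dx": 0, "dy": 1, "dz": 0, "rx": 0, "ry": 0, "rz": 0, "jaw": 0}, {"dx": 0, "dy": 2, "dz": 0, "rx": 0, "ry": 0, "rz": 0, "jaw": 0}, {"dx": 0, "dy": 2, "dz": 0, "rx": 0, "ry": 0, "rz": 0, "jaw": 0}]}}

```text
clock: 4.7
tcp_pos: [0.5408, 0.1064, 0.0612]
ee_rot: [3.133, 0.236, 0.0]
wrist_force: [0.6, 0.3, -0.4]
width: 0.0005
grasp_force: 0.0
```

{"op": "send_rows", "data": {"deltas": [{"dx": -5.2, "dy": 0.2, "dz": 0, "rx": 0, "ry": 0, "rz": -0.087, "jaw": 0}, {"dx": -10.4, "dy": 0.9, "dz": 0, "rx": 0, "ry": 0, "rz": -0.175, "jaw": 0}, {"dx": -15.5, "dy": 2, "dz": 0, "rx": 0, "ry": 0, "rz": -0.262, "jaw": 0}, {"dx": -20.5, "dy": 3.6, "dz": 0, "rx": 0, "ry": 0, "rz": -0.349, "jaw": 0}, {"dx": -25.4, "dy": 5.6, "dz": 0, "rx": 0, "ry": 0, "rz": -0.436, "jaw": 0}, {"dx": -30, "dy": 8, "dz": 0, "rx": 0, "ry": 0, "rz": -0.524, "jaw": 0}, {"dx": -30, "dy": 8, "dz": 0, "rx": 0, "ry": 0, "rz": -0.524, "jaw": 0}]}}

```text
clock: 5.4
tcp_pos: [0.5119, 0.0939, 0.0612]
ee_rot: [2.965, 1.039, -0.0]
wrist_force: [0.4, 0.9, 0.0]
width: 0.0002
grasp_force: 0.0
```

Run:
```python
from h import *
im,d=read_camera("side")
cv2.imwrite("pics/d.png",cv2.resize(im[150:250,160:290],None,fx=6,fy=6,interpolation=cv2.INTER_CUBIC))
```

```text
(no output)
```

View pics/d.png

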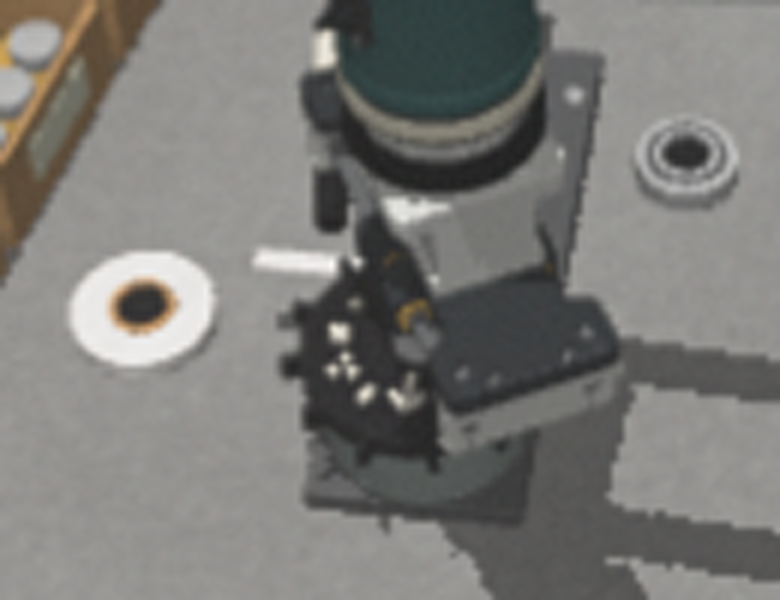

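Run:
```python
from h import *
c=pose();print(c, bot.state()["wrist_force"])
rows(c,[orb(30,.1,.061),orb(15,.1,.061),orb(0,.1,.061),orb(-15,.1,.061),orb(-30,.1,.061)])
```

```text
[np.float64(0.5122730331893688), np.float64(0.09406348860684648), np.float64(0.06125808576844613), np.float64(38.549600389910466)] [ 0.03393728 -0.25169315 -0.09481687]
{"dx":-0.7,"dy":-40.3,"dz":0.3,"rz":-0.001},
{"dx":25.2,"dy":-36.9,"dz":0.3,"rz":0.261},
{"dx":49.3,"dy":-27.0,"dz":0.3,"rz":0.523},
{"dx":70.0,"dy":-11.1,"dz":0.3,"rz":0.785},
{"dx":86.0,"dy":9.6,"dz":0.3,"rz":1.046},
```

{"op": "send_rows", "data": {"deltas": [{"dx": -0.7, "dy": -40, "dz": 0, "rx": 0, "ry": 0, "rz": 0, "jaw": 0}, {"dx": 25.2, "dy": -37, "dz": 0, "rx": 0, "ry": 0, "rz": 0.261, "jaw": 0}, {"dx": 25.2, "dy": -37, "dz": 0, "rx": 0, "ry": 0, "rz": 0.261, "jaw": 0}, {"dx": 49.3, "dy": -27, "dz": 0, "rx": 0, "ry": 0, "rz": 0.523, "jaw": 0}, {"dx": 49.3, "dy": -27, "dz": 0, "rx": 0, "ry": 0, "rz": 0.523, "jaw": 0}, {"dx": 70, "dy": -11, "dz": 0, "rx": 0, "ry": 0, "rz": 0.785, "jaw": 0}, {"dx": 70, "dy": -11, "dz": 0, "rx": 0, "ry": 0, "rz": 0.785, "jaw": 0}, {"dx": 86, "dy": 9.6, "dz": 0, "rx": 0, "ry": 0, "rz": 1.046, "jaw": 0}, {"dx": 86, "dy": 9.6, "dz": 0, "rx": 0, "ry": 0, "rz": 1.046, "jaw": 0}, {"dx": 86, "dy": 9.6, "dz": 0, "rx": 0, "ry": 0, "rz": 1.046, "jaw": 0}]}}

```text
clock: 6.45
tcp_pos: [0.586, 0.1403, 0.0608]
ee_rot: [3.087, -0.582, -0.001]
wrist_force: [-0.5, 0.1, 0.3]
width: 0.0006
grasp_force: 0.0
```

Run:
```python
from h import *
c=pose();print(c, orb(-30,.1,.061))
im,d=read_camera("side");P=pts("side",d)
y=np.radians(c[3]);r=P-np.array(c[:3]);tx=r[...,0]*np.cos(y)+r[...,1]*np.sin(y);ty=r[...,0]*np.sin(y)-r[...,1]*np.cos(y)
for z0 in np.arange(.04,.16,.008):
    m=(abs(tx)<.04)&(ty>-.05)&(ty<.022)&(P[...,2]>z0)&(P[...,2]<z0+.008)
    if m.sum(): print(z0.round(3),m.sum(),"tx",(1000*tx[m].min()).round(),(1000*tx[m].max()).round(),"ty",(1000*ty[m].min()).round(),(1000*ty[m].max()).round())
for a in (0,90,180,270):
    t=np.radians(a);print(a,proj("side",[*(C+.062*np.array([np.cos(t),np.sin(t)])),.076]))
a=im[150:250,160:290].copy()
for p in [orb(15,.062,.076)[:3],orb(-15,.062,.076)[:3],orb(45,.062,.076)[:3],orb(75,.062,.076)[:3],c[:3]]:
    q=proj("side",p)[0]-[160,150];cv2.circle(a,tuple(int(round(x)) for x in q),0,(0,0,255),-1)
cv2.imwrite("pics/e.png",cv2.resize(a,None,fx=6,fy=6,interpolation=cv2.INTER_CUBIC))
```

```text
[np.float64(0.585982072683569), np.float64(0.1403130502053255), np.float64(0.06077546633090812), np.float64(-21.35926927470808)] [np.float64(0.585487678433762), np.float64(0.14010558158625283), 0.061, -21.4]
0.088 7 tx -11.0 -7.0 ty -7.0 5.0
0.096 18 tx -12.0 9.0 ty -15.0 10.0
0.104 27 tx -12.0 7.0 ty -14.0 10.0
0.112 24 tx -11.0 7.0 ty -15.0 12.0
0.12 23 tx -11.0 10.0 ty -16.0 9.0
0.128 25 tx -11.0 7.0 ty -15.0 11.0
0.136 24 tx -12.0 5.0 ty -14.0 8.0
0.144 25 tx -12.0 4.0 ty -15.0 11.0
0.152 10 tx -11.0 -3.0 ty -15.0 -7.0
0 [[208.12758246 200.58794593]]
90 [[222.3003554 223.983056 ]]
180 [[252.48247864 210.66864661]]
270 [[237.29416912 188.35615027]]
```

View pics/e.png

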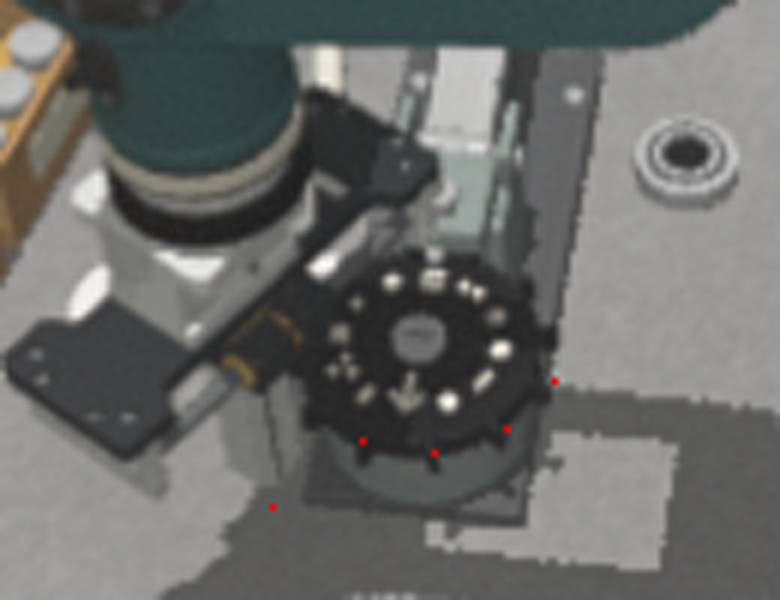

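{"op": "send_rows", "data": {"deltas": [{"dx": 0, "dy": 0, "dz": 25, "rx": 0, "ry": 0, "rz": 0, "jaw": 0}, {"dx": 0, "dy": 0, "dz": 25, "rx": 0, "ry": 0, "rz": 0, "jaw": 0}, {"dx": 0, "dy": 15, "dz": 25, "rx": 0, "ry": 0, "rz": 0, "jaw": 0}, {"dx": 0, "dy": 25, "dz": 25, "rx": 0, "ry": 0, "rz": 0, "jaw": 0}, {"dx": 0, "dy": 29, "dz": 25, "rx": 0, "ry": 0, "rz": 0, "jaw": 0}, {"dx": 0, "dy": 30, "dz": 25, "rx": 0, "ry": 0, "rz": 0, "jaw": 0}, {"dx": 0, "dy": 30, "dz": 25, "rx": 0, "ry": 0, "rz": 0, "jaw": 0}]}}

```text
clock: 7.2
tcp_pos: [0.5749, 0.1121, 0.0369]
ee_rot: [-3.087, 0.58, -0.002]
wrist_force: [0.0, 0.5, 0.4]
width: 0.0004
grasp_force: 0.0
```

Run:
```python
from h import *
p=pose();a=np.array(p[:2])-C;print(p,np.hypot(*a),np.degrees(np.arctan2(a[1],a[0]))-98.6)
```

```text
[np.float64(0.5749001237568171), np.float64(0.1120897842218984), np.float64(0.03694765413969375), np.float64(-21.297353871726813)] 0.07005352539788225 -30.29829220674432
```

Try a one-click sweep (30°) at r=70.

{"op": "send_rows", "data": {"deltas": [{"dx": -6.1, "dy": 0.5, "dz": 0, "rx": 0, "ry": 0, "rz": -0.087, "jaw": 0}, {"dx": -12.1, "dy": 1.3, "dz": 0, "rx": 0, "ry": 0, "rz": -0.175, "jaw": 0}, {"dx": -18, "dy": 2.6, "dz": 0, "rx": 0, "ry": 0, "rz": -0.262, "jaw": 0}, {"dx": -23.8, "dy": 4.4, "dz": 0, "rx": 0, "ry": 0, "rz": -0.349, "jaw": 0}]}}

```text
clock: 7.6
tcp_pos: [0.5529, 0.1168, 0.0368]
ee_rot: [3.141, -0.029, 0.008]
wrist_force: [2.8, -0.9, 0.3]
width: 0.0006
grasp_force: 1.4
```

{"op": "send_rows", "data": {"deltas": [{"dx": -5.5, "dy": 0.2, "dz": 0, "rx": 0, "ry": 0, "rz": -0.087, "jaw": 0}, {"dx": -12.1, "dy": 1.1, "dz": 0, "rx": 0, "ry": 0, "rz": -0.175, "jaw": 0}, {"dx": -12.1, "dy": 1.1, "dz": 0, "rx": 0, "ry": 0, "rz": -0.175, "jaw": 0}]}}

```text
clock: 7.9
tcp_pos: [0.5383, 0.1163, 0.0364]
ee_rot: [-3.132, -0.24, -0.0]
wrist_force: [0.3, -0.7, 0.7]
width: 0.0006
grasp_force: 0.0
```

Run:
```python
from h import *
p=pose();a=np.array(p[:2])-C;print(p,np.hypot(*a),np.degrees(np.arctan2(a[1],a[0]))-98.6)
im,d=read_camera("side")
cv2.imwrite("pics/f.png",cv2.resize(im[150:250,160:290],None,fx=6,fy=6,interpolation=cv2.INTER_CUBIC))
```

```text
[np.float64(0.5383168291713145), np.float64(0.11633816162727004), np.float64(0.0364152334664178), np.float64(8.770546882216514)] 0.07015633112417083 0.15888467332725043
```

View pics/f.png

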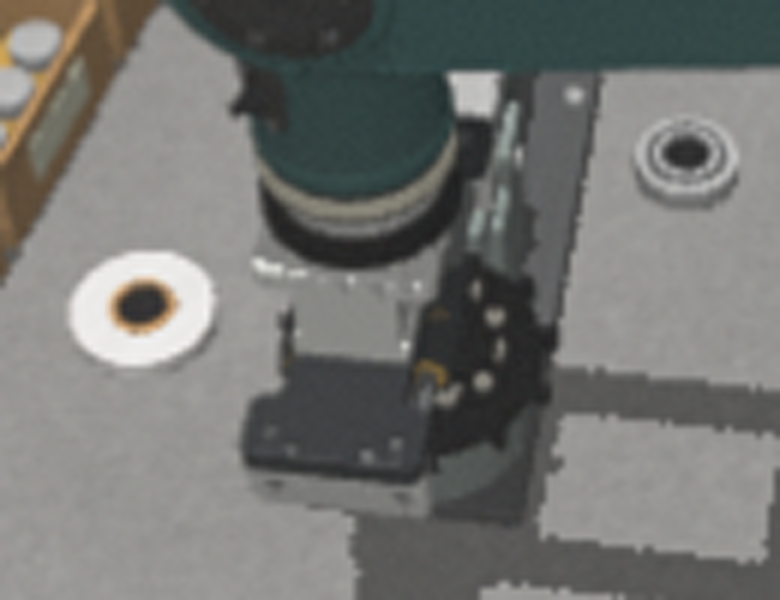

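{"op": "send_rows", "data": {"deltas": [{"dx": -6.1, "dy": 0.3, "dz": 0, "rx": 0, "ry": 0, "rz": -0.087, "jaw": 0}, {"dx": -12.1, "dy": 1.1, "dz": 0, "rx": 0, "ry": 0, "rz": -0.175, "jaw": 0}, {"dx": -18, "dy": 2.4, "dz": 0, "rx": 0, "ry": 0, "rz": -0.262, "jaw": 0}, {"dx": -23.8, "dy": 4.2, "dz": 0, "rx": 0, "ry": 0, "rz": -0.349, "jaw": 0}, {"dx": -29.4, "dy": 6.5, "dz": 0, "rx": 0, "ry": 0, "rz": -0.436, "jaw": 0}, {"dx": -34.8, "dy": 9.3, "dz": 0, "rx": 0, "ry": 0, "rz": -0.524, "jaw": 0}, {"dx": -39.9, "dy": 12.6, "dz": 0, "rx": 0, "ry": 0, "rz": -0.611, "jaw": 0}, {"dx": -44.7, "dy": 16.3, "dz": 0, "rx": 0, "ry": 0, "rz": -0.698, "jaw": 0}, {"dx": -49.1, "dy": 20.4, "dz": 0, "rx": 0, "ry": 0, "rz": -0.785, "jaw": 0}, {"dx": -53.2, "dy": 24.8, "dz": 0, "rx": 0, "ry": 0, "rz": -0.873, "jaw": 0}, {"dx": -56.9, "dy": 29.6, "dz": 0, "rx": 0, "ry": 0, "rz": -0.96, "jaw": 0}, {"dx": -60.2, "dy": 34.8, "dz": 0, "rx": 0, "ry": 0, "rz": -1.047, "jaw": 0}, {"dx": -60.2, "dy": 34.8, "dz": 0, "rx": 0, "ry": 0, "rz": -1.047, "jaw": 0}, {"dx": -86.6, "dy": 19.5, "dz": 0, "rx": 0, "ry": 0, "rz": -1.047, "jaw": 0}, {"dx": -86.6, "dy": 19.5, "dz": 0, "rx": 0, "ry": 0, "rz": -1.047, "jaw": 0}]}}

```text
clock: 9.45
tcp_pos: [0.4539, 0.0846, 0.0357]
ee_rot: [-2.593, -1.77, 0.002]
wrist_force: [-0.8, -0.6, -0.0]
width: 0.0004
grasp_force: 0.0
```

```bash
cat >> h.py <<'E'
def sector(name,im):  # bright fraction per 30-deg sign at each radius; slot k = k clicks ccw from pointer
    g=cv2.cvtColor(im,cv2.COLOR_BGR2GRAY).astype(np.float32);out=[]
    for k in range(12):
        p=[]
        for r in np.arange(.018,.042,.002):
            for da in np.arange(-12,12.1,2): p.append(orb(180+30*k+da,r,.0765)[:3])
        q=proj(name,p).astype(np.float32)
        v=cv2.remap(g,q[:,0],q[:,1],cv2.INTER_LINEAR).reshape(12,13)
        out.append(v.max(1).round().astype(int))
    for k,o in enumerate(out): print(k,o)
E
python3 - <<'E'
from h import *
p=pose();a=np.array(p[:2])-C;print(p,np.hypot(*a),np.degrees(np.arctan2(a[1],a[0]))-98.6)
print("before");sector("top",np.load("top0.npz")["im"])
im,d=read_camera("side");print("side now");sector("side",im)
rows(p,[orb(60-7.5*i,.1,.0365) for i in range(1,13)]+[orb(-30,.07,.0365)])
E
```

```text
[np.float64(0.4539086994246223), np.float64(0.08459953895687343), np.float64(0.03567727953552624), np.float64(68.63796183265765)] 0.10225497921806193 59.82592909122238
beforeTraceback (most recent call last):
  File "<stdin>", line 3, in <module>
  File "h.py", line 31, in sector
    v=cv2.remap(g,q[:,0],q[:,1],cv2.INTER_LINEAR).reshape(12,13)
ValueError: cannot reshape array of size 169 into shape (12,13)
```

```bash
sed -i 's/reshape(12,13)/reshape(-1,13)/' h.py
python3 - <<'E'
from h import *
p=pose()
print("before");sector("top",np.load("top0.npz")["im"]);print("before side");sector("side",np.load("side0.npz")["im"])
im,d=read_camera("side");print("side now");sector("side",im)
rows(p,[orb(60-7.5*i,.1,.0365) for i in range(1,13)]+[orb(-30,.07,.0365)])
E
```

```text
before
0 [ 60  59  59  64  79 128 165 178 166 182 186 180 177]
1 [ 60  59  58  59  63  84 126 169 197 198 176 131  87]
2 [ 63  59  58  58  57  58  67  97 131 152 145 107  78]
3 [ 78  63  58  58  58  61  81 114 158 180 183 171 141]
4 [ 89  66  60  59  58  63  80 115 149 162 150 142 147]
5 [ 87  87  93  88  82  78  97 120 128 154 172 171 159]
6 [116 144 170 167 164 163 166 187 202 206 191 151 108]
7 [ 65  64  64  63  63  69  88 129 168 199 199 176 134]
8 [ 63  62  63  63  63  66  83 117 152 159 137 100  75]
9 [ 63  63  63  66  76 113 157 188 201 189 155 116  79]
10 [ 62  62  62  73  96 136 171 185 188 175 143 105  78]
11 [ 61  60  60  60  64  84 119 160 161 146 107  72  61]
before side
0 [ 50  50  53  73  97 123 139 148 162 178 130  98 112]
1 [ 53  50  51  55  67 107 151 199 210 190 131  84  59]
2 [ 52  51  52  52  54  54  64  91 142 186 123  78  56]
3 [ 54  53  52  53  52  51  61  93 161 205 215 190 127]
4 [ 54  52  54  53  52  50  59  91 149 184 138 117 159]
5 [ 58  52  52  53  52  52  63  76 100 154 186 192 173]
6 [ 80 116 191 196 200 180 177 176 198 217 226 178 126]
7 [ 55  51  53 
[... 820 characters left out ...]
06  62  46  45]
10 [ 50  51  51  49  48  57  96 112 104 110 115 105  81]
11 [ 50  51  51  51  52  63  81 101 111 119 100  79  59]
{"dx":12.7,"dy":3.1,"dz":-0.8,"rz":0.132},
{"dx":25.6,"dy":5.7,"dz":-0.8,"rz":0.262},
{"dx":38.0,"dy":9.9,"dz":-0.8,"rz":0.393},
{"dx":49.7,"dy":15.7,"dz":-0.8,"rz":0.524},
{"dx":60.6,"dy":23.0,"dz":-0.8,"rz":0.655},
{"dx":70.4,"dy":31.6,"dz":-0.8,"rz":0.786},
{"dx":79.0,"dy":41.4,"dz":-0.8,"rz":0.917},
{"dx":86.3,"dy":52.3,"dz":-0.8,"rz":1.048},
{"dx":92.0,"dy":64.0,"dz":-0.8,"rz":1.179},
{"dx":96.2,"dy":76.4,"dz":-0.8,"rz":1.310},
{"dx":98.8,"dy":89.3,"dz":-0.8,"rz":1.441},
{"dx":99.6,"dy":102.3,"dz":-0.8,"rz":1.571},
{"dx":69.6,"dy":102.3,"dz":-0.8,"rz":1.571},
```

{"op": "send_rows", "data": {"deltas": [{"dx": 12.7, "dy": 3, "dz": -0.8, "rx": 0, "ry": 0, "rz": 0.131, "jaw": 0}, {"dx": 25.6, "dy": 5.7, "dz": -0.8, "rx": 0, "ry": 0, "rz": 0.262, "jaw": 0}, {"dx": 38, "dy": 9.9, "dz": -0.8, "rx": 0, "ry": 0, "rz": 0.393, "jaw": 0}, {"dx": 49.7, "dy": 15.7, "dz": -0.8, "rx": 0, "ry": 0, "rz": 0.524, "jaw": 0}, {"dx": 60.6, "dy": 23, "dz": -0.8, "rx": 0, "ry": 0, "rz": 0.655, "jaw": 0}, {"dx": 70.4, "dy": 31.6, "dz": -0.8, "rx": 0, "ry": 0, "rz": 0.786, "jaw": 0}, {"dx": 79, "dy": 41.4, "dz": -0.8, "rx": 0, "ry": 0, "rz": 0.917, "jaw": 0}, {"dx": 86.3, "dy": 52.3, "dz": -0.8, "rx": 0, "ry": 0, "rz": 1.048, "jaw": 0}, {"dx": 92, "dy": 64, "dz": -0.8, "rx": 0, "ry": 0, "rz": 1.179, "jaw": 0}, {"dx": 96.2, "dy": 76.4, "dz": -0.8, "rx": 0, "ry": 0, "rz": 1.31, "jaw": 0}, {"dx": 98.8, "dy": 89.3, "dz": -0.8, "rx": 0, "ry": 0, "rz": 1.441, "jaw": 0}, {"dx": 99.6, "dy": 102.3, "dz": -0.8, "rx": 0, "ry": 0, "rz": 1.571, "jaw": 0}, {"dx": 99.6, "dy": 102.3, "dz": -0.8, "rx": 0, "ry": 0, "rz": 1.571, "jaw": 0}, {"dx": 84, "dy": 102.3, "dz": -0.8, "rx": 0, "ry": 0, "rz": 1.571, "jaw": 0}, {"dx": 73, "dy": 102.3, "dz": -0.8, "rx": 0, "ry": 0, "rz": 1.571, "jaw": 0}, {"dx": 69.6, "dy": 102.3, "dz": -0.8, "rx": 0, "ry": 0, "rz": 1.571, "jaw": 0}, {"dx": 69.6, "dy": 102.3, "dz": -0.8, "rx": 0, "ry": 0, "rz": 1.571, "jaw": 0}]}}

```text
clock: 11.2
tcp_pos: [0.5761, 0.1107, 0.0372]
ee_rot: [-3.087, 0.581, -0.0]
wrist_force: [0.9, -0.7, -0.1]
width: 0.0006
grasp_force: 0.0
```

Run:
```python
from h import *
p=pose();a=np.array(p[:2])-C;print(p,np.hypot(*a),np.degrees(np.arctan2(a[1],a[0]))-98.6)
```

```text
[np.float64(0.5760851816375953), np.float64(0.11069189210999839), np.float64(0.03723049772535293), np.float64(-21.307488643392745)] 0.0692117344450578 -31.637779230935138
```

{"op": "send_rows", "data": {"deltas": [{"dx": -7, "dy": 0, "dz": 0, "rx": 0, "ry": 0, "rz": -0.087, "jaw": 0}, {"dx": -13, "dy": 0.8, "dz": 0, "rx": 0, "ry": 0, "rz": -0.175, "jaw": 0}, {"dx": -19.2, "dy": 2.1, "dz": 0, "rx": 0, "ry": 0, "rz": -0.262, "jaw": 0}, {"dx": -25, "dy": 3.9, "dz": 0, "rx": 0, "ry": 0, "rz": -0.349, "jaw": 0}, {"dx": -30.6, "dy": 6.2, "dz": 0, "rx": 0, "ry": 0, "rz": -0.436, "jaw": 0}, {"dx": -36, "dy": 9, "dz": 0, "rx": 0, "ry": 0, "rz": -0.524, "jaw": 0}, {"dx": -41.1, "dy": 12.3, "dz": 0, "rx": 0, "ry": 0, "rz": -0.611, "jaw": 0}, {"dx": -46, "dy": 16, "dz": 0, "rx": 0, "ry": 0, "rz": -0.698, "jaw": 0}, {"dx": -50.3, "dy": 20.1, "dz": 0, "rx": 0, "ry": 0, "rz": -0.785, "jaw": 0}, {"dx": -54.4, "dy": 24.5, "dz": 0, "rx": 0, "ry": 0, "rz": -0.873, "jaw": 0}, {"dx": -58.1, "dy": 29.3, "dz": 0, "rx": 0, "ry": 0, "rz": -0.96, "jaw": 0}, {"dx": -61.4, "dy": 34.5, "dz": 0, "rx": 0, "ry": 0, "rz": -1.047, "jaw": 0}, {"dx": -64.2, "dy": 39.8, "dz": 0, "rx": 0, "ry": 0, "rz": -1.134, "jaw": 0}, {"dx": -66.5, "dy": 45.4, "dz": 0, "rx": 0, "ry": 0, "rz": -1.222, "jaw": 0}, {"dx": -68.3, "dy": 51.2, "dz": 0, "rx": 0, "ry": 0, "rz": -1.309, "jaw": 0}, {"dx": -69.6, "dy": 57.1, "dz": 0, "rx": 0, "ry": 0, "rz": -1.396, "jaw": 0}, {"dx": -70.4, "dy": 63.1, "dz": 0, "rx": 0, "ry": 0, "rz": -1.484, "jaw": 0}, {"dx": -70.7, "dy": 69.2, "dz": 0, "rx": 0, "ry": 0, "rz": -1.571, "jaw": 0}, {"dx": -70.7, "dy": 69.2, "dz": 0, "rx": 0, "ry": 0, "rz": -1.571, "jaw": 0}, {"dx": -101, "dy": 69.2, "dz": 0, "rx": 0, "ry": 0, "rz": -1.571, "jaw": 0}]}}

```text
clock: 13.2
tcp_pos: [0.4595, 0.083, 0.0375]
ee_rot: [2.595, 1.767, 0.003]
wrist_force: [-0.4, 1.4, 0.1]
width: 0.0002
grasp_force: 0.0
```

{"op": "send_rows", "data": {"deltas": [{"dx": 0, "dy": -10, "dz": 0, "rx": 0, "ry": 0, "rz": 0, "jaw": 0}, {"dx": 0, "dy": -10, "dz": -50, "rx": 0, "ry": 0, "rz": 0, "jaw": 0}, {"dx": 0, "dy": -10, "dz": -100, "rx": 0, "ry": 0, "rz": 0, "jaw": 0}, {"dx": 0, "dy": -10, "dz": -140, "rx": 0, "ry": 0, "rz": 0, "jaw": 0}, {"dx": 0, "dy": -60, "dz": -140, "rx": 0, "ry": 0, "rz": 0, "jaw": 0}, {"dx": 0, "dy": -60, "dz": -140, "rx": 0, "ry": 0, "rz": 0, "jaw": 0}]}}

```text
clock: 13.8
tcp_pos: [0.3992, 0.1067, 0.1787]
ee_rot: [2.591, 1.776, 0.004]
wrist_force: [0.5, 0.3, -0.8]
width: 0.0005
grasp_force: 0.0
```

Run:
```python
from h import *
print(pose())
im,d=read_camera("side");sector("side",im)
cv2.imwrite("pics/g.png",cv2.resize(im[130:250,150:300],None,fx=5,fy=5,interpolation=cv2.INTER_CUBIC))
```

```text
[np.float64(0.39921854029521253), np.float64(0.10672627155946336), np.float64(0.17866671642566762), np.float64(68.83867707220367)]
0 [189 201 210 215 214 217 227 221 174 123  91  81 112]
1 [ 64  60  65  90 117 138 156 210 224 214 163  93  64]
2 [ 54  52  52  53  56  56  65 101 147 174 130  81  59]
3 [ 55  53  54  55  54  54  62  91 155 197 210 194 114]
4 [ 56  53  54  55  54  53  58  74 119 165 192 215 194]
5 [ 60  53  54  55  53  54  53  52  61  97 155 182 136]
6 [ 63  56  53  53  53  53  62  85 144 186 149 174 205]
7 [ 56  53  53  53  52  52  58  85 128 194 222 220 160]
8 [ 53  52  53  52  51  51  57  82 122 178 169 111  69]
9 [ 52  53  54  53  53  73  93 177 211 204 159 100  67]
10 [ 52  52  53  53  70 120 157 158 130 151 146 111  69]
11 [ 51  52  64  74  79 121 159 204 185 165 119  68  54]
```

View pics/g.png

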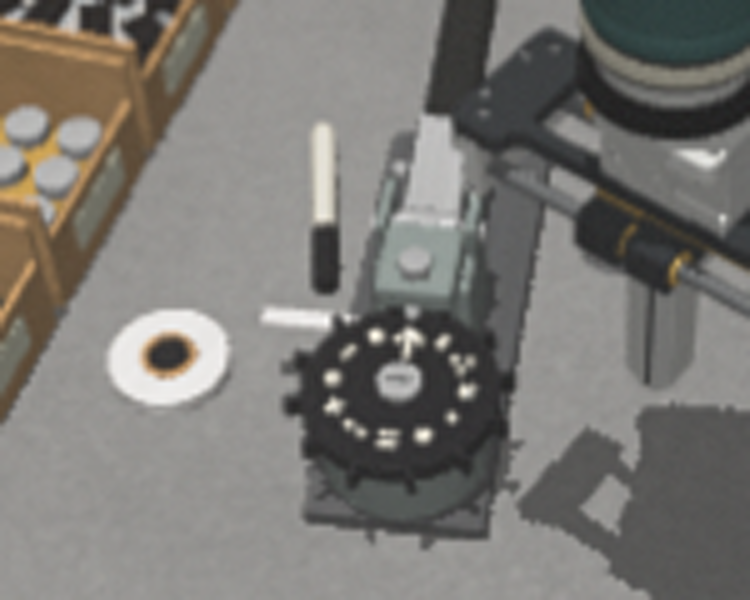

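Run:
```python
from h import *
p=pose();print(p); rows(p,[[.584,-.181,.18,p[3]],[.584,-.181,.11,p[3]],[.5845,-.184,.08,p[3]]])
```

```text
[np.float64(0.4006667034569683), np.float64(0.10604304808823461), np.float64(0.17786065780812152), np.float64(68.81203999225303)]
{"dx":-201.4,"dy":274.7,"dz":-2.1,"rz":0.000},
{"dx":-201.4,"dy":274.7,"dz":67.9,"rz":0.000},
{"dx":-204.0,"dy":276.2,"dz":97.9,"rz":0.000},
```

{"op": "send_rows", "data": {"deltas": [{"dx": -30, "dy": 41, "dz": -2, "rx": 0, "ry": 0, "rz": 0, "jaw": 0}, {"dx": -201.5, "dy": 274.5, "dz": -2, "rx": 0, "ry": 0, "rz": 0, "jaw": 0}, {"dx": -201.5, "dy": 274.5, "dz": -2, "rx": 0, "ry": 0, "rz": 0, "jaw": 0}, {"dx": -201.5, "dy": 274.5, "dz": -2, "rx": 0, "ry": 0, "rz": 0, "jaw": 0}, {"dx": -201.5, "dy": 274.5, "dz": -2, "rx": 0, "ry": 0, "rz": 0, "jaw": 0}, {"dx": -201.5, "dy": 274.5, "dz": -2, "rx": 0, "ry": 0, "rz": 0, "jaw": 0}, {"dx": -201.5, "dy": 274.5, "dz": -2, "rx": 0, "ry": 0, "rz": 0, "jaw": 0}, {"dx": -201.5, "dy": 274.5, "dz": -2, "rx": 0, "ry": 0, "rz": 0, "jaw": 0}, {"dx": -201.5, "dy": 274.5, "dz": -2, "rx": 0, "ry": 0, "rz": 0, "jaw": 0}, {"dx": -201.5, "dy": 274.5, "dz": 30, "rx": 0, "ry": 0, "rz": 0, "jaw": 0}, {"dx": -201.5, "dy": 274.5, "dz": 55, "rx": 0, "ry": 0, "rz": 0, "jaw": 0}, {"dx": -201.5, "dy": 274.5, "dz": 55, "rx": 0, "ry": 0, "rz": 0, "jaw": 0}]}}

```text
clock: 15.05
tcp_pos: [0.5813, -0.1796, 0.1176]
ee_rot: [-2.586, -1.771, 0.007]
wrist_force: [-0.3, 0.5, -1.1]
width: 0.0007
grasp_force: 0.0
```

Run:
```python
from h import *
print(pose())
im,d=read_camera("side");P=pts("side",d);p=pose()
im,d=read_camera("side");sl=slice(100,170)
cv2.imwrite("pics/i.png",cv2.resize(im[80:200,180:320],None,fx=5,fy=5,interpolation=cv2.INTER_CUBIC))
```

```text
[np.float64(0.581320020210059), np.float64(-0.17957280234706358), np.float64(0.11760944049331265), np.float64(68.82265735884252)]
```

View pics/i.png

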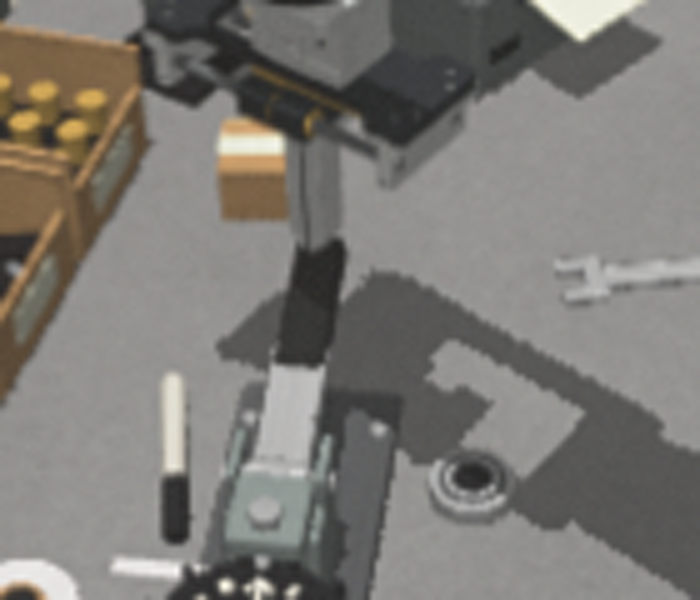

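{"op": "send_rows", "data": {"deltas": [{"dx": -0.5, "dy": 1, "dz": 8, "rx": 0, "ry": 0, "rz": 0, "jaw": 0}, {"dx": -1, "dy": 2, "dz": 16, "rx": 0, "ry": 0, "rz": 0, "jaw": 0}, {"dx": -1, "dy": 2, "dz": 22, "rx": 0, "ry": 0, "rz": 0, "jaw": 0}, {"dx": -1, "dy": 2, "dz": 26, "rx": 0, "ry": 0, "rz": 0, "jaw": 0}]}}

```text
clock: 15.55
tcp_pos: [0.5855, -0.1836, 0.0953]
ee_rot: [-2.593, -1.773, 0.001]
wrist_force: [-0.2, -0.2, 0.1]
width: 0.0006
grasp_force: 0.0
```

{"op": "send_rows", "data": {"deltas": [{"dx": 0, "dy": 0, "dz": 4, "rx": 0, "ry": 0, "rz": 0, "jaw": 0}, {"dx": 0, "dy": 0, "dz": 8, "rx": 0, "ry": 0, "rz": 0, "jaw": 0}, {"dx": 0, "dy": 0, "dz": 8, "rx": 0, "ry": 0, "rz": 0, "jaw": 0}]}}

```text
clock: 15.85
tcp_pos: [0.5859, -0.1842, 0.0885]
ee_rot: [2.592, 1.773, -0.0]
wrist_force: [-1.8, -0.4, 4.1]
width: -0.0001
grasp_force: 2.1
```

{"op": "send_rows", "data": {"deltas": [{"dx": -0.5, "dy": 0, "dz": 5, "rx": 0, "ry": 0, "rz": 0, "jaw": 0}, {"dx": -1, "dy": 0.5, "dz": 10, "rx": 0, "ry": 0, "rz": 0, "jaw": 0}, {"dx": -1.5, "dy": 1, "dz": 15, "rx": 0, "ry": 0, "rz": 0, "jaw": 0}, {"dx": -2, "dy": 1, "dz": 20, "rx": 0, "ry": 0, "rz": 0, "jaw": 0}, {"dx": -2.5, "dy": 1.5, "dz": 25, "rx": 0, "ry": 0, "rz": 0, "jaw": 0}, {"dx": -2.5, "dy": 1.5, "dz": 27, "rx": 0, "ry": 0, "rz": 0, "jaw": 0}, {"dx": -2.5, "dy": 1.5, "dz": 27, "rx": 0, "ry": 0, "rz": 0, "jaw": 0}]}}

```text
clock: 16.55
tcp_pos: [0.5865, -0.1869, 0.0624]
ee_rot: [2.592, 1.773, 0.001]
wrist_force: [-2.9, 0.0, 7.8]
width: 0.0006
grasp_force: 3.8
```

{"op": "send_rows", "data": {"deltas": [{"dx": 0, "dy": 0, "dz": 1.5, "rx": 0, "ry": 0, "rz": 0, "jaw": 0}, {"dx": 0, "dy": 0, "dz": 3, "rx": 0, "ry": 0, "rz": 0, "jaw": 0}, {"dx": 0, "dy": 0, "dz": 3, "rx": 0, "ry": 0, "rz": 0, "jaw": 0}]}}

```text
clock: 16.85
tcp_pos: [0.5865, -0.1869, 0.0601]
ee_rot: [2.592, 1.773, 0.001]
wrist_force: [-2.9, -0.2, 7.9]
width: 0.0005
grasp_force: 3.9
```

{"op": "send_rows", "data": {"deltas": [{"dx": 0, "dy": 0, "dz": 1.5, "rx": 0, "ry": 0, "rz": 0, "jaw": 0}, {"dx": 0, "dy": 0, "dz": 2.5, "rx": 0, "ry": 0, "rz": 0, "jaw": 0}, {"dx": 0, "dy": 0, "dz": 2.5, "rx": 0, "ry": 0, "rz": 0, "jaw": 0}]}}

```text
clock: 17.15
tcp_pos: [0.5866, -0.187, 0.0598]
ee_rot: [2.591, 1.772, 0.002]
wrist_force: [-6.8, 0.3, 15.4]
width: 0.0003
grasp_force: 7.4
```

{"op": "send_rows", "data": {"deltas": [{"dx": 0, "dy": 0, "dz": 0.7, "rx": 0, "ry": 0, "rz": 0, "jaw": 0}, {"dx": 0, "dy": 0, "dz": 0.7, "rx": 0, "ry": 0, "rz": 0, "jaw": 0}, {"dx": 0.5, "dy": 0, "dz": -5, "rx": 0, "ry": 0, "rz": 0, "jaw": 0}, {"dx": 1, "dy": -0.5, "dz": -12, "rx": 0, "ry": 0, "rz": 0, "jaw": 0}, {"dx": 1.5, "dy": -1, "dz": -19, "rx": 0, "ry": 0, "rz": 0, "jaw": 0}, {"dx": 2, "dy": -1, "dz": -26, "rx": 0, "ry": 0, "rz": 0, "jaw": 0}, {"dx": 2.5, "dy": -1.5, "dz": -34, "rx": 0, "ry": 0, "rz": 0, "jaw": 0}, {"dx": 2.5, "dy": -1.5, "dz": -60, "rx": 0, "ry": 0, "rz": 0, "jaw": 0}, {"dx": 2.5, "dy": -1.5, "dz": -100, "rx": 0, "ry": 0, "rz": 0, "jaw": 0}, {"dx": 2.5, "dy": -1.5, "dz": -120, "rx": 0, "ry": 0, "rz": 0, "jaw": 0}, {"dx": 2.5, "dy": -1.5, "dz": -120, "rx": 0, "ry": 0, "rz": 0, "jaw": 0}]}}

```text
clock: 18.25
tcp_pos: [0.5878, -0.184, 0.1793]
ee_rot: [2.588, 1.771, 0.007]
wrist_force: [0.2, -0.7, 0.3]
width: 0.0005
grasp_force: 0.0
```

Run:
```python
from h import *
print(pose())
im,d=read_camera("side");sector("side",im)
z0=np.load("side0.npz");P0=pts("side",z0["d"]);P=pts("side",d)
for P_ in(P0,P):
    g=(P_[...,2]>.085)&(P_[...,2]<.135)&(abs(P_[...,0]-.58)<.03)&(P_[...,1]<-.12)&(P_[...,1]>-.21);print("grip z",g.sum(),np.median(P_[g],axis=0))
df=cv2.absdiff(im,z0["im"]).max(2)
for n,c in dict(coil=(.704,.018,.01),bearing=(.479,-.143,.015),pen=(.6585,-.12,.014),carton=(.673,-.372,.04),base=(.546,-.1987,.015)).items():
    u,v=proj("side",c)[0].astype(int);print(n,df[v-8:v+9,u-8:u+9].mean().round(1))
```

```text
[np.float64(0.5878071534424825), np.float64(-0.1840126327127081), np.float64(0.179318255226516), np.float64(68.76539933590199)]
0 [184 196 204 209 208 211 224 219 173 121  90  80 109]
1 [ 64  58  61  86 114 135 152 206 218 206 157  89  61]
2 [ 53  52  52  53  55  56  63  99 144 167 124  78  55]
3 [ 54  51  52  54  52  52  60  90 149 189 203 189 111]
4 [ 54  51  52  52  54  53  55  72 120 170 194 209 188]
5 [ 59  52  52  53  53  53  53  52  60  95 150 176 131]
6 [ 60  53  52  52  52  51  60  83 139 181 146 169 198]
7 [ 55  52  51  51  52  51  56  82 124 188 214 213 155]
8 [ 50  53  52  52  51  50  55  78 118 172 163 108  68]
9 [ 52  52  51  52  52  71  92 172 202 192 151  98  66]
10 [ 51  51  51  52  68 116 151 153 126 145 140 106  66]
11 [ 50  51  63  73  78 117 154 199 180 159 115  66  54]
grip z 270 [ 0.58153221 -0.1617437   0.11595736]
grip z 268 [ 0.58127828 -0.16363709  0.11546658]
coil 1.5
bearing 18.9
pen 1.8
carton 27.0
base 41.7
```

```bash
python3 -c "
from bench import job; print(job.sign_off())"
```

```text
the job is handed in; nothing more can be done
None
```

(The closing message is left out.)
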